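Fit the long-stemmed knob to the gas burner and keep it pressed in

TASK

Pull the long-stemmed black knob up out of the blue upright holder, turn it so that the flat in its socket matches the flat of the D-shaped shaft on the portable gas burner, and push it fully home on the shaft. Then press it down against the shaft's spring and finish like that: keep hold of the knob and keep it pressed well down, as one does while a burner lights; do not let go. Leave the salt shaker, the spice jar and the purple packet standing where they are.

Things in the scene. Friction and masses are not known exactly. Their poses are not given: they have to be found in the camera images.
- knob: loose knob, 122 mm tall, 0.05 to 0.1 kg, upright in the holder. Origin: centre of its lower end, z up. Grey round stem, 26 mm thick, from z = 0 to 80 mm; round skirt, 44 mm wide, 80 to 86 mm; black bar grip 86 to 122 mm, 42 mm long along its x, 20 mm thick along its y (pinch across y). A white pointer line on the bar's top and end marks the -x side, the side of the socket's flat
- knob_mouth (a point): centre of the knob's lower end (point and axes of knob), mouth of its D-shaped socket: 24 mm deep, 18 mm bore, flat 5 mm from the axis on the -x side (the pointer's), flared in the first 3 mm; about 1 mm clear all round the shaft. It does not go on if turned much more than 8 degrees off, nor half a turn round
- holder: fixed blue upright cup, 52 mm outer diameter, 84 mm high, 70 mm wide foot; straight bore of 32 mm diameter in which the knob's stem hangs, the knob's skirt resting on the rim. Origin: centre of its underside
- hob: fixed portable single gas burner, 240 mm (x) by 180 mm (y), flat steel top at 55 mm height, black pan support up to 80 mm high round the burner in its middle and rear. Origin: centre of its underside; the shaft stands on its front part, 85 mm from the centre along -x
- shaft_shoulder (a point): on the shaft's axis, top of the 36 mm wide aluminium shoulder (61 mm above the table, unpressed). The brass D-shaft, 16 mm diameter, stands up 20 mm from it, flat 4 mm from the axis on this frame's -x side (red line on the shoulder), last 4 mm tapered. The frame moves and turns with the shaft. Fully home: the knob's lower end sits on this shoulder
- press (a joint): how far shaft and shoulder are pressed down, in m: 0 up, 0.006 fully down; the spring takes 3 N to start and 9 N at the full 6 mm, and pushes it back up when released
- spindle (a joint): turn of the shaft about the vertical relative to the burner, rad, positive anticlockwise from above, 0: flat towards the burner's front (-x of hob); stiff (0.2 N m), it is not meant to be turned
- salt_shaker: loose grey-capped salt shaker, 44 mm diameter, 90 mm high, to be left alone. Origin: centre of its underside
- spice_jar: loose white-capped spice jar, 47 mm diameter, 98 mm high, to be left alone. Origin: centre of its underside
- packet: loose purple cardboard packet, 44 x 73 x 85 mm high, to be left alone. Origin: centre of its underside
Things that resemble listed ones, but are neither listed nor needed, are in the scene too. There is more than one size of the knob; the job needs the largest.

How it is judged (in metres and radians):
On the way, in this order (a step that is already met when the one before it is completed fails the run):
1. the knob is pulled up clear of the holder: its lower end is above the rim and they do not touch (z of knob_mouth in the frame of holder above 0.085 m and contact force between knob and holder below 0.1 N), for 0.1 s.
2. the knob is fully home on the shaft: flats matched, its lower end within 3 mm of the shoulder (z of knob_mouth in the frame of shaft_shoulder below 0.003 m and horizontal distance between knob_mouth and shaft_shoulder below 0.004 m and angle between the x axis of knob and the x axis of shaft_shoulder, either way round below 0.3 rad and angle between knob's own z axis and vertical below 0.12 rad), for 0.1 s.
At the end, for the whole second after the job is handed in: The knob is on the shaft, its lower end within 3 mm of the shoulder, centred within 4 mm, upright within 7 degrees, its x axis within 0.3 rad of the shaft's; the shaft is held down by more than 3.5 of its 6 mm; the fingers touch the knob with more than 2 N, and it is still (under 20 mm/s) (all of step 2 and value of joint press above 0.0035 m and contact force between the fingers and knob above 2 N and linear speed of knob below 0.02 m/s); the arm keeps its last pose, push and grip.
It fails at once if the salt shaker is pushed more than 30 mm or tipped over (distance of salt_shaker from where it was at the start of the episode above 0.03 m or angle between salt_shaker's own z axis and vertical above 0.5 rad).
It fails at once if the spice jar is pushed more than 30 mm or tipped over (distance of spice_jar from where it was at the start of the episode above 0.03 m or angle between spice_jar's own z axis and vertical above 0.5 rad).
It fails at once if the purple packet is pushed more than 30 mm or tipped over (distance of packet from where it was at the start of the episode above 0.03 m or angle between packet's own z axis and vertical above 0.5 rad).
It also fails if it takes over 42 s, if anything falls off the work surface, if the arm or the gripper's body presses on something with over 40 N, if the wrist force passes 120 N, or if a joint passes its speed limit or range.

ROBOT

A 6-joint arm with a two-finger parallel gripper is mounted at the origin on a cart in front of the work surface, level with it; the furniture and walls round the work are solid. World frame = base frame: x ahead of the robot, y to its left, z up, the work surface at z = 0. Lengths are in mm, angles in rad, forces in N, time in s.
With the tool pointing down it reaches from about 300 to 775 mm from the base axis. Payload 14.6 kg.
Tool frame: the origin (TCP) lies at the very end of the fingers, on their centre line; the grasp point (between the pads) lies 19 mm behind it (manip.grip_point_offset is the distance from the TCP to the grasp point, in mm); z points along the fingers, y is the line along which they close (so a half turn about z gives the same grasp; the last joint's range is limited). The gripper opens to 94 mm and grips with 3 to 60 N. Pads are 16 mm wide; open, the fingers measure 119 mm over their backs; the gripper's body (75 mm by 177 mm) begins 78 mm behind the grasp point.
Start: joints at [1.201, 0.3, 1.521, -0, 1.321, -0.067], TCP at [164.004, 524.968, 205.446] pointing down, gripper open.
Joint ranges: [-3.03, 3.03], [-0.79, 2.21], [0.23, 2.52], [-1.04, 4.18], [0, 3.07], [-2.55, 2.55]. Speed limits (rad/s): [2.22, 2.22, 2.57, 3.14, 3.14, 3.14].

INTERFACE

Orientations are given as [roll, pitch, yaw] about the fixed x, y, z axes, in that order (R = Rz(yaw) Ry(pitch) Rx(roll)).
In Python, from cell import telemetry, eyes, manip gives the robot as it stands.
- The arm moves only by the tool play_rows, never from a script. Its arguments are lists of equal length, an entry for each row: "translation": the shift along the world's x, y, z in m, a list of three; "yaw": the turn about the world's z in rad. A call has 1 to 12 rows; each row is the pose to reach, as a shift and turn from the pose commanded when the call began; what a row does not reach only later rows make up. A row lasts 1/8 s, in which the tool goes at most 62.5 mm and 10.7 degrees, less where a joint would pass 70% of its speed; a pose out of reach is approached as far as the arm can. A call with a gripper value outside its range is refused whole. "hand" is the opening, from 0 (shut) to 1 (fully open), set as the call begins (left out, the last holds). The fingers move at their own pace and stop on an object; "force" is the grip in N (left out, the last holds). Time passes only in rows, so rows that repeat a pose let the fingers close. It gives the time, the measured TCP pose, the force, the opening and the grip force at its end, in the units of the state.
- telemetry.read_state(): the state, without advancing time (a new reading comes with each control period).
- eyes.camera(name): name is "side" or "top" or "wrist"; returns a dict with "pixels" (400x640x3 uint8, red, green, blue), "fx", "fy", "cx", "cy" (pixels), "dist_coeffs" ([k1, k2, p1, p2, k3] as OpenCV has them; the pictures are not rectified), "cam_to_world" (4x4, takes a point from camera to world coordinates); the wrist camera has in their place "T_tool_cam" (4x4, takes a point from camera to tool coordinates, whose origin is the TCP and whose axes are the flange's). Camera axes: x right, y up, looking along -z (the intrinsics and any distortion apply to the point x, -y, -z); pixel columns grow to the right and rows downward; lengths in mm; the calibration is good to about 2 mm. A picture is of the moment at which its call begins: read the wrist's pose just before it. There is no depth.
- manip.sign_off(): hands the job in; it is judged then, once.
The state is a dict: "clock": time; "joints": joint angles; "qd": joint speeds; "effort": joint torques, N m; "eef_pos": TCP position; "eef_rot": TCP orientation; "wrist_force": force on the tool from outside, world axes, zero at the start; "moment": the same for the moment, N m; "finger_gap": finger opening in mm; "finger_force": force on a finger pad.
Only numpy, scipy, OpenCV 4.12 (cv2) and the standard library are available. Lean on these libraries where they do the work, as an engineer would, in place of code of your own. Each camera call takes 0.05 s, during which the arm holds its last target. There are 200 camera calls.

## Working session

There is one attempt and no reset: what is moved stays moved. The work goes in short steps, Python scripts to look and compute and a tool call to move; the robot and the scene stay as the last step left them, time stands still between calls to the robot, and variables do not carry over. Pictures are saved under pics/ and viewed, at most 10 in all, crops included, and the job is handed in when it is done.

Besides the shell and the picture viewer there is one more tool, called after "Request:" in YAML: its name, and indented under it one key for each argument. play_rows: Moves the arm, as the interface text tells. Its arguments: {"type":"object","properties":{"translation":{"type":"array","items":{"type":"array","items":{"type":"number"}}},"yaw":{"type":"array","items":{"type":"number"}},"hand":{"type":"number"},"force":{"type":"number"}},"required":["translation","yaw"]}

```bash
mkdir -p pics; cat > h.py <<'E'
import numpy as np, cv2, json
from cell import telemetry, eyes, manip
from scipy.spatial.transform import Rotation as R
def snap(name,fn):
    s=telemetry.read_state(); c=eyes.camera(name)
    cv2.imwrite('pics/'+fn+'.png',c['pixels'][:,:,::-1])
    if 'cam_to_world' in c: T=np.array(c['cam_to_world'])
    else:
        W=np.eye(4);W[:3,:3]=R.from_euler('xyz',s['eef_rot']).as_matrix();W[:3,3]=s['eef_pos'];T=W@np.array(c['T_tool_cam'])
    d={k:c[k] for k in('fx','fy','cx','cy')};d['dist']=list(map(float,c['dist_coeffs']));d['T']=T.tolist()
    json.dump(d,open('pics/'+fn+'.json','w'));return d
def load(fn):return json.load(open('pics/'+fn+'.json'))
def K(d):return np.array([[d['fx'],0,d['cx']],[0,d['fy'],d['cy']],[0,0,1.]])
def ray(d,uv):
    p=cv2.undistortPoints(np.array([[uv]],float),K(d),np.array(d['dist']))[0,0]
    T=np.array(d['T']);return T[:3,3],T[:3,:3]@np.array([p[0],-p[1],-1])
def atz(d,uv,z):
    o,v=ray(d,uv);return o+v*(z-o[2])/v[2]
def proj(d,P):
    T=np.array(d['T']);q=(np.atleast_2d(P)-T[:3,3])@T[:3,:3];q=q*[1,-1,-1]
    return cv2.projectPoints(q,np.zeros(3),np.zeros(3),K(d),np.array(d['dist']))[0][:,0]
E
python3 - <<'E'
from h import *
for n in('top','side','wrist'):
    d=snap(n,n+'0');print(n,np.round(np.array(d['T'])[:3],2).tolist(),d['fx'],d['dist'])
print(telemetry.read_state())
a=[cv2.imread(f'pics/{n}0.png') for n in('top','side')]
E
```

```text
top [[0.02, 0.99, -0.16, 363.38], [-1.0, 0.02, 0.01, -192.92], [0.01, 0.16, 0.99, 940.54]] 430.9410744555609 [-0.06686638166972904, 0.0, 0.0, 0.0, 0.0]
side [[1.0, 0.05, -0.07, 458.32], [-0.09, 0.67, -0.74, -965.72], [0.01, 0.74, 0.67, 762.0]] 454.59849847953484 [-0.03745790520655212, 0.0, 0.0, 0.0, 0.0]
wrist [[0.3, -0.93, -0.23, 97.72], [0.95, 0.29, 0.07, 544.52], [-0.0, -0.24, 0.97, 383.98]] 304.38675767285395 [-0.05938218347794054, 0.0, 0.0, 0.0, 0.0]
{'clock': 0.15, 'joints': array([ 1.20142069e+00,  3.00380762e-01,  1.52139026e+00,  2.70057830e-05,
        1.32068938e+00, -6.65998106e-02]), 'qd': array([-3.89014546e-05, -1.23400033e-03, -2.33319306e-03,  1.16625375e-03,
       -2.16758065e-03,  4.85995058e-04]), 'effort': array([-1.40416673e-04, -5.31965303e+01, -3.52812266e+01,  7.08396337e-02,
        2.36190524e-02, -7.21247829e-05]), 'eef_pos': array([163.92547507, 524.81666529, 205.01660657]), 'eef_rot': array([-3.14072857e+00, -8.38508504e-05,  2.83881010e+00]), 'wrist_force': array([0.04910104, 0.16308495, 0.53565928]), 'moment': array([-0.02579789,  0.00740671, -0.09429511]), 'finger_force': 0.0, 'finger_gap': 94.27241097071435}
```

View pics/top0.png

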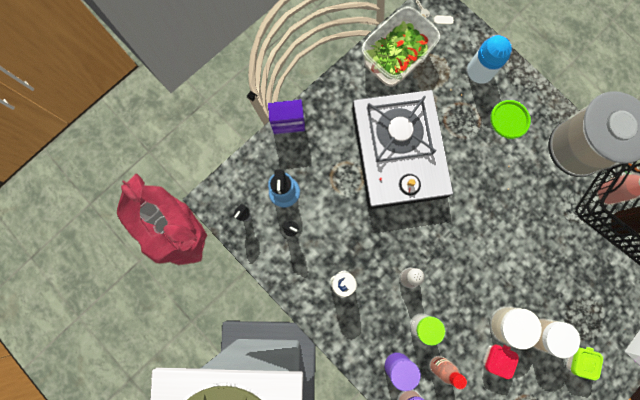

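View pics/side0.png

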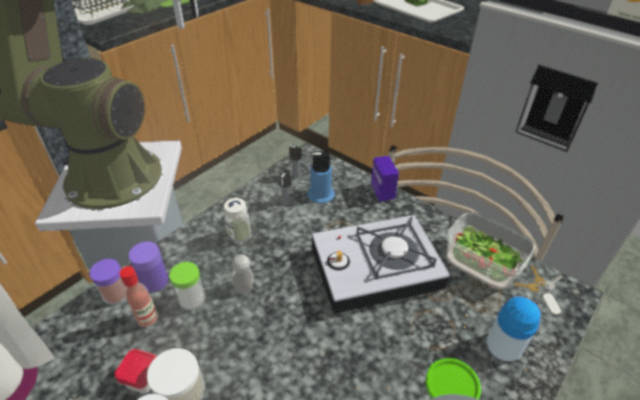

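Top view: the blue holder with the black knob is at about (283,188), the hob at (402,150) with its shaft at (410,184), and the packet at (287,117). The spice jar is at (343,284) and the salt shaker at (413,276). The side view shows the holder at (320,180) and the shaft at (338,258). I'll zoom in on both.

```bash
python3 - <<'E'
from h import *
t=cv2.imread('pics/top0.png')
a=cv2.resize(t[155:220,255:320],(390,390),interpolation=cv2.INTER_CUBIC)
b=cv2.resize(t[155:220,378:443],(390,390),interpolation=cv2.INTER_CUBIC)
s=cv2.imread('pics/side0.png')
c=cv2.resize(s[145:210,290:355],(390,200*390//390*1),interpolation=cv2.INTER_CUBIC)
cv2.imwrite('pics/z0.png',np.hstack([a,b]))
d=load('top0')
for n,uv,z in[('knobtop',(281,178),120),('holder?',(284,190),84),('shaft',(410,184),61),('packet',(287,108),85),('jar',(343,284),98),('salt',(413,276),90)]:
  print(n,atz(d,uv,z).round())
for n,uv in[('FL',(371,206)),('FR',(451,193)),('RL',(355,99)),('RR',(432,92))]: print(n,atz(d,uv,55).round())
E
```

```text
knobtop [ 544. -113.  120.]
holder? [ 528. -116.   84.]
shaft [ 551. -377.   61.]
packet [ 702. -116.   85.]
jar [ 343. -237.   98.]
salt [ 361. -375.   90.]
FL [ 503. -296.   55.]
FR [ 535. -465.   55.]
RL [ 739. -260.   55.]
RR [ 760. -430.   55.]
```

View pics/z0.png

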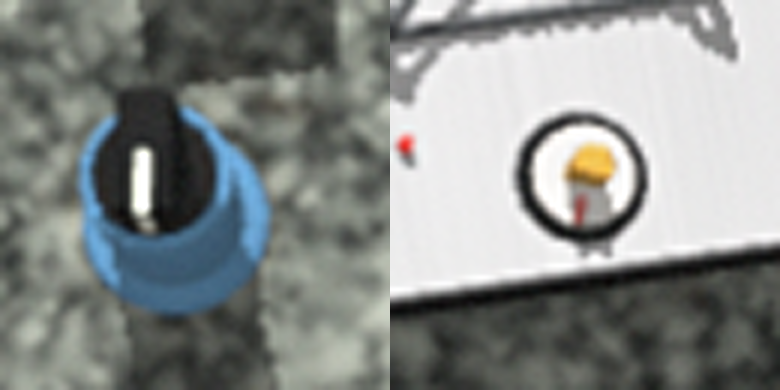

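Request:
play_rows:
  translation:
    - [0.03, -0.05, 0.04]
    - [0.06, -0.1, 0.08]
    - [0.09, -0.15, 0.1]
    - [0.12, -0.2, 0.1]
    - [0.15, -0.26, 0.1]
    - [0.18, -0.31, 0.1]
    - [0.21, -0.37, 0.1]
    - [0.24, -0.42, 0.1]
    - [0.27, -0.48, 0.1]
    - [0.3, -0.53, 0.1]
    - [0.34, -0.59, 0.1]
    - [0.37, -0.64, 0.1]
  yaw: [-0.17, -0.34, -0.51, -0.68, -0.85, -1.02, -1.19, -1.36, -1.53, -1.7, -1.87, -2.04]
  hand: 1

```text
clock: 1.65
eef_pos: [526.2, -103.1, 305.3]
eef_rot: [-3.141, -0.0, 0.793]
wrist_force: [1.3, 0.7, -0.8]
finger_gap: 93.9
finger_force: 0.0
```

Request:
play_rows:
  translation:
    - [0, 0, -0.02]
    - [0, 0, -0.05]
    - [0, 0, -0.07]
    - [0, 0, -0.09]
    - [0, 0, -0.09]
    - [0, 0, -0.09]
    - [0, 0, -0.09]
  yaw: [-0.17, -0.34, -0.51, -0.68, -0.8, -0.8, -0.8]

```text
clock: 2.52
eef_pos: [525.5, -101.1, 215.6]
eef_rot: [3.141, -0.0, 0.002]
wrist_force: [0.2, 0.2, -0.1]
finger_gap: 93.9
finger_force: 0.0
```

```bash
python3 - <<'E'
from h import *
d=snap('wrist','w1');s=telemetry.read_state();print(s['clock'],s['eef_pos'],s['eef_rot'],s['joints'])
print(proj(d,[[540,-115,126],[540,-115,84]]))
t=cv2.imread('pics/w1.png');cv2.imwrite('pics/w1z.png',cv2.resize(t,(800,500),interpolation=cv2.INTER_CUBIC))
E
```

```text
2.575 [ 525.4738431  -101.07664027  215.60339933] [ 3.1415160e+00 -2.9446623e-04  1.0445947e-03] [-2.58484051e-01  2.58561512e-01  1.54979095e+00  1.52366134e-06
  1.33293591e+00  1.31126733e+00]
[[333.61602764 185.75239917]
 [331.79747937 177.48014755]]
```

View pics/w1z.png

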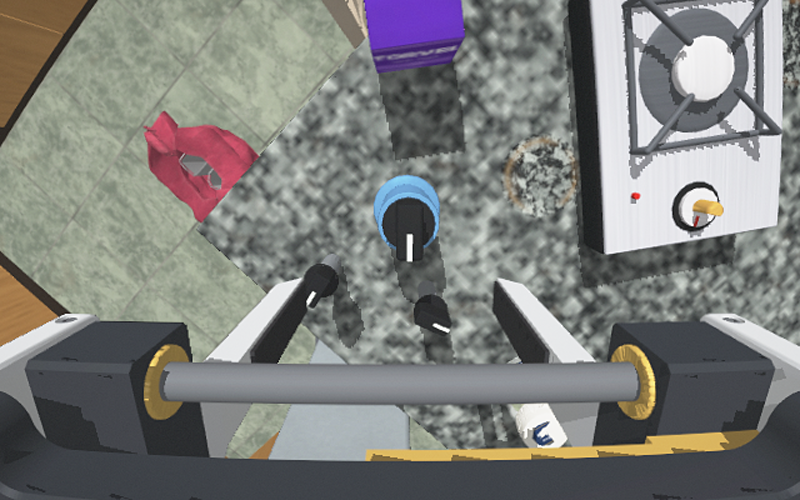

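The wrist view shows the knob's bar at about (407,230) of the 800-wide picture, with its pointer towards the robot. The shaft is at about (697,215). I'll zoom in on both.

```bash
python3 - <<'E'
from h import *
t=cv2.imread('pics/w1.png')
a=cv2.resize(t[135:220,290:360],(420,510),interpolation=cv2.INTER_CUBIC)
b=cv2.resize(t[135:195,530:590],(360,360),interpolation=cv2.INTER_CUBIC)
b=np.vstack([b,np.zeros((150,360,3),np.uint8)])
cv2.imwrite('pics/w1y.png',np.hstack([a,b]))
E
```

```text
(no output)
```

View pics/w1y.png

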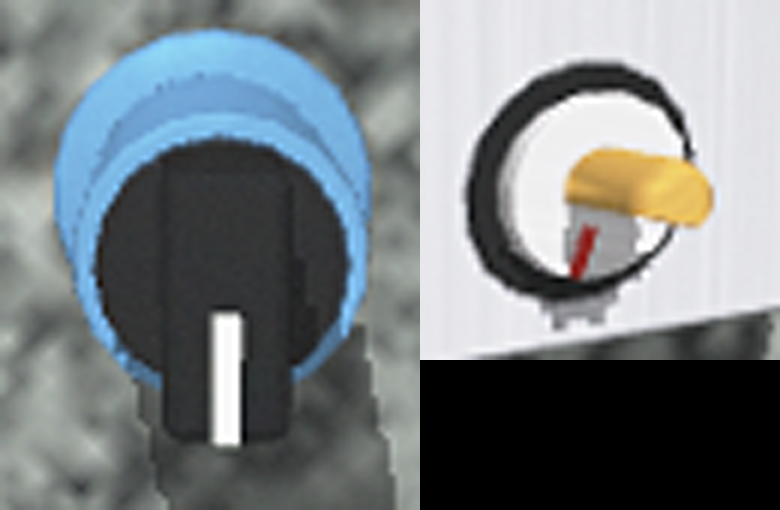

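```bash
python3 - <<'E'
from h import *
d=load('w1')
f=lambda x,y:(290+(x-.5)/6,135+(y-.5)/6)
c=atz(d,f(228,308),126);print('bar',c)
p,q=atz(d,f(228,312),126),atz(d,f(228,445),126);print(p,q)
a,b=atz(d,f(228,175),126),atz(d,f(228,442),126);print('len',a-b, 'yaw',np.arctan2(*(a-b)[1::-1]))
g=lambda x,y:(530+(x-420-.5)/6,135+(y-.5)/6)
s=atz(d,g(595,185),61);print('sh',s)
print('ext',atz(d,g(502,185),61)-atz(d,g(687,185),61),atz(d,g(595,88),61)-atz(d,g(595,283),61))
r1,r2=atz(d,g(592,228),61),atz(d,g(576,278),61);v=r1-r2;print('red',r1,r2,np.arctan2(v[1],v[0]))
v=s-r2;print(np.arctan2(v[1],v[0]))
E
```

```text
bar [ 539.52867348 -109.86858551  126.        ]
[ 538.91475868 -109.87410057  126.        ] [ 518.12027067 -110.06344067  126.        ]
len [40.98831264  0.3681864   0.        ] yaw 0.008982475053350997
sh [ 551.07150442 -376.78488384   61.        ]
ext [-0.52289392 38.46116663  0.        ] [37.42613082  7.06358332  0.        ]
red [ 542.77040667 -377.73399128   61.        ] [ 532.98338528 -376.25097299   61.        ] -0.1503850385686518
-0.029508644363498385
```

Request:
play_rows:
  translation:
    - [0.014, -0.009, -0.02]
    - [0.014, -0.009, -0.06]
    - [0.014, -0.009, -0.09]
    - [0.014, -0.009, -0.11]
    - [0.014, -0.009, -0.121]
    - [0.014, -0.009, -0.121]
    - [0.014, -0.009, -0.121]
  yaw: [0.008, 0.008, 0.008, 0.008, 0.008, 0.008, 0.008]

```text
clock: 3.45
eef_pos: [539.9, -110.2, 95.4]
eef_rot: [3.141, -0.001, 0.007]
wrist_force: [0.4, -0.6, 0.5]
finger_gap: 93.7
finger_force: 0.0
```

Request:
play_rows:
  translation:
    - [0, 0, 0]
    - [0, 0, 0]
    - [0, 0, 0]
    - [0, 0, 0]
    - [0, 0, 0]
    - [0, 0, 0]
    - [0, 0, 0]
    - [0, 0, 0]
  yaw: [0, 0, 0, 0, 0, 0, 0, 0]
  hand: 0
  force: 40

```text
clock: 4.45
eef_pos: [539.4, -110.0, 94.4]
eef_rot: [-3.141, -0.0, 0.007]
wrist_force: [0.7, 0.6, -0.0]
finger_gap: 19.8
finger_force: 40.0
```

Request:
play_rows:
  translation:
    - [0, 0, 0.02]
    - [0, 0, 0.05]
    - [0, 0, 0.09]
    - [0, 0, 0.12]
    - [0, 0, 0.13]
    - [0, 0, 0.13]
    - [-0.02, -0.06, 0.13]
    - [-0.04, -0.12, 0.13]
    - [-0.06, -0.18, 0.13]
    - [-0.06, -0.23, 0.13]
    - [-0.06, -0.267, 0.13]
    - [-0.06, -0.267, 0.13]
  yaw: [0, 0, 0, 0, 0, 0, 0, 0, 0, 0, 0, 0]

```text
clock: 5.95
eef_pos: [478.4, -378.8, 221.8]
eef_rot: [-3.139, 0.003, 0.004]
wrist_force: [-0.0, 0.5, -1.0]
finger_gap: 19.9
finger_force: 40.0
```

Request:
play_rows:
  translation:
    - [0, 0, 0]
    - [0, 0, 0]
    - [0, 0, 0]
  yaw: [0, 0, 0]

```text
clock: 6.32
eef_pos: [479.7, -376.3, 224.6]
eef_rot: [3.142, -0.0, 0.008]
wrist_force: [-0.1, 0.6, -1.6]
finger_gap: 19.7
finger_force: 40.0
```

```bash
python3 - <<'E'
from h import *
d=snap('wrist','w2');s=telemetry.read_state();print(s['clock'],s['eef_pos'],s['eef_rot'],s['finger_gap'])
u=proj(d,[[551,-377,61]])[0];print(u);print(proj(d,[s['eef_pos']-np.array([0,0,90])]))
t=cv2.imread('pics/w2.png');x,y=map(int,u)
x0,y0=max(0,x-40),max(0,y-40);print(x0,y0)
a=cv2.resize(t[y0:y0+80,x0:x0+80],(400,400),interpolation=cv2.INTER_CUBIC)
b=np.vstack([cv2.resize(t,(400,250)),np.zeros((150,400,3),np.uint8)])
cv2.imwrite('pics/w2z.png',np.hstack([a,b]))
E
```

```text
6.375 [ 479.63415037 -376.47967649  224.59380155] [ 3.14145296e+00 -1.68346856e-04  7.62258454e-03] 20.069849024083005
[319.56001001 121.20321184]
[[318.30207144 201.24520347]]
279 81
```

View pics/w2z.png

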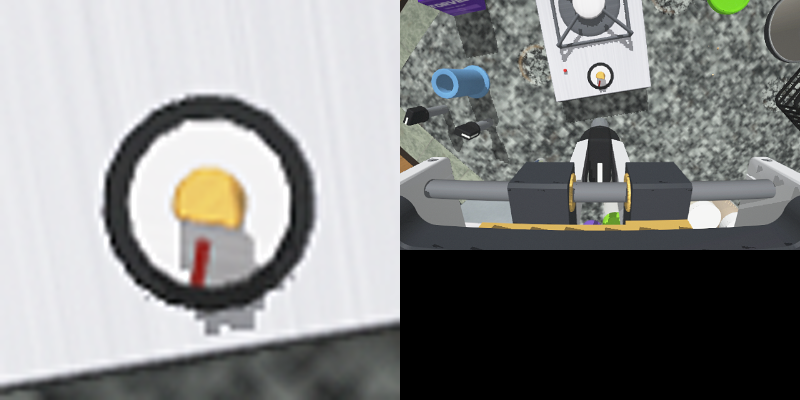

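Directly below the camera, the shaft is at about (209,195) in the crop. The red line runs from (204,240) to (194,287), so it is turned about -0.2 rad. I'll measure it by segmentation.

```bash
python3 - <<'E'
from h import *
d=load('w2');t=cv2.imread('pics/w2.png')
x0,y0=279,81
c=t[y0:y0+80,x0:x0+80].astype(int);b,g,r=c[...,0],c[...,1],c[...,2]
gold=(r-b>70)&(g-b>40);red=(r-g>60)&(r-b>60)&~gold
dark=(r<80)&(np.hypot(*(np.indices((80,80))-40))<28)
def W(m,z):
    ys,xs=np.nonzero(m);return np.array([atz(d,(x+x0,y+y0),z)[:2] for x,y in zip(xs,ys)])
G=W(gold,81);Rr=W(red,61);D=W(dark,56)
print('gold n',len(G),G.mean(0),G.min(0),G.max(0))
mu=Rr.mean(0);v=np.linalg.svd(Rr-mu)[2][0];v*=np.sign(v[0]);print('red',len(Rr),mu,'yaw',np.arctan2(v[1],v[0]))
print('ring',D.mean(0),D.min(0),D.max(0))
# D fit of gold top face / whole: optimise centre and angle by IoU on rendered polygons z=77(8mm) & 81
from scipy.optimize import minimize
def outline(cx,cy,th,rad,flat,z):
    a=np.linspace(-np.pi,np.pi,120);p=np.c_[np.cos(a)*rad,np.sin(a)*rad];p[:,0]=np.maximum(p[:,0],-flat)
    M=np.array([[np.cos(th),-np.sin(th)],[np.sin(th),np.cos(th)]]);return np.c_[p@M.T+[cx,cy],np.full(120,z)]
S=8;gb=cv2.resize(gold.astype(np.uint8),None,fx=S,fy=S,interpolation=cv2.INTER_NEAREST)
def cost(q):
    m=np.zeros(gb.shape,np.uint8);P=[outline(*q,8,4,z) for z in(61,65,69,73,77)]+[outline(*q,6.5,3,81)]
    for o in P:
        u=(proj(d,o)-[x0-.5,y0-.5])*S;cv2.fillPoly(m,[u.round().astype(np.int32)],1)
    return 1-(m&gb).sum()/(m|gb).sum()
best=min((minimize(cost,[551,-377,th],method='Nelder-Mead',options=dict(initial_simplex=[[551,-377,th],[554,-377,th],[551,-374,th],[551,-377,th+.15]])) for th in(-.4,-.2,0,.2)),key=lambda r:r.fun)
print(best.x,best.fun)
E
```

```text
gold n 133 [ 551.95927717 -378.04419432] [ 546.14746439 -384.70251193] [ 557.20713371 -371.24996718]
red 23 [ 538.21530995 -376.10793798] yaw -0.18136527884717685
ring [ 550.34639232 -377.37934614] [ 528.0853677  -399.84542742] [ 572.75095252 -355.2254708 ]
[ 5.50594303e+02 -3.77698509e+02 -1.78297185e-01] 0.14112414071977353
```

Request:
play_rows:
  translation:
    - [0.03, -0.001, 0]
    - [0.06, -0.001, 0]
    - [0.071, -0.001, 0]
    - [0.071, -0.001, 0]
    - [0.071, -0.001, -0.02]
    - [0.071, -0.001, -0.035]
    - [0.071, -0.001, -0.047]
    - [0.071, -0.001, -0.047]
    - [0.071, -0.001, -0.047]
    - [0.071, -0.001, -0.047]
  yaw: [-0.1, -0.178, -0.178, -0.178, -0.178, -0.178, -0.178, -0.178, -0.178, -0.178]

```text
clock: 7.62
eef_pos: [550.6, -378.2, 178.1]
eef_rot: [3.141, -0.001, -0.171]
wrist_force: [1.5, 0.2, -1.4]
finger_gap: 19.7
finger_force: 40.0
```

```bash
python3 - <<'E'
from h import *
d=snap('wrist','w3');e=snap('side','s3');s=telemetry.read_state();print(s['clock'],s['eef_pos'],s['eef_rot'],s['wrist_force'])
t=cv2.imread('pics/w3.png');u=cv2.imread('pics/s3.png')
p=proj(e,[[550.6,-377.6,61],[550.6,-377.6,87]]);print(p);x,y=map(int,p[0])
p=proj(d,[s['eef_pos']]);print(p);X,Y=map(int,p[0]);Y=min(Y,350)
a=cv2.resize(u[y-70:y+30,x-40:x+40],(400,500),interpolation=cv2.INTER_CUBIC)
b=cv2.resize(t[Y-60:Y+40,X-40:X+40],(400,500),interpolation=cv2.INTER_CUBIC);print(x-40,y-70,X-40,Y-60)
cv2.imwrite('pics/z3.png',np.hstack([a,b]))
E
```

```text
7.725 [ 550.54109647 -378.11598336  177.88655204] [ 3.14127280e+00 -5.80760359e-04 -1.71121779e-01] [-0.03462397  0.07172481 -0.04880777]
[[337.5550685  258.85920036]
 [338.01281056 250.2428541 ]]
[[317.57186048 237.75929991]]
297 188 277 177
```

View pics/z3.png

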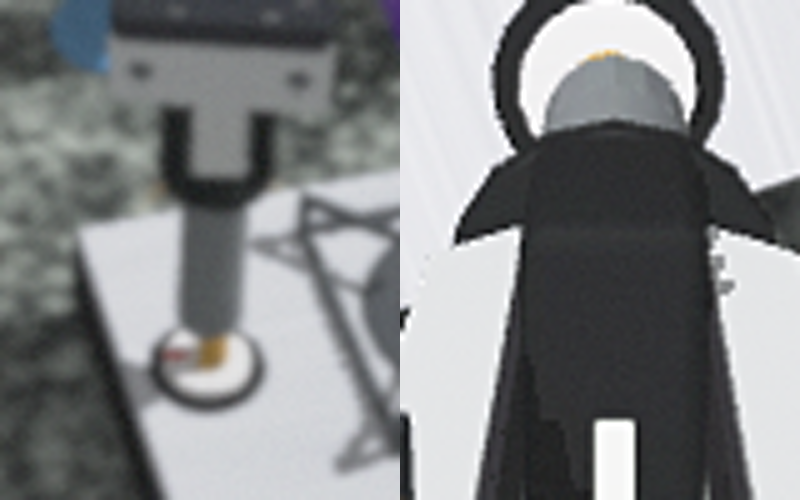

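The side view shows the stem (212,330) right above the brass shaft (212,352), and the pointer is on the red-line side. I'll descend gently.

Request:
play_rows:
  translation:
    - [0, 0.0005, -0.002]
    - [0, 0.0005, -0.004]
    - [0, 0.0005, -0.006]
    - [0, 0.0005, -0.008]
    - [0, 0.0005, -0.01]
    - [0, 0.0005, -0.01]
    - [0, 0.0005, -0.01]
  yaw: [0, 0, 0, 0, 0, 0, 0]

```text
clock: 8.6
eef_pos: [550.4, -377.6, 167.5]
eef_rot: [-3.142, -0.0, -0.171]
wrist_force: [-0.1, 0.7, -1.1]
finger_gap: 19.8
finger_force: 40.0
```

Request:
play_rows:
  translation:
    - [0, 0, -0.002]
    - [0, 0, -0.004]
    - [0, 0, -0.006]
    - [0, 0, -0.008]
    - [0, 0, -0.008]
    - [0, 0, -0.008]
  yaw: [0, 0, 0, 0, 0, 0]

```text
clock: 9.35
eef_pos: [550.4, -377.6, 159.5]
eef_rot: [3.142, -0.0, -0.171]
wrist_force: [-0.8, -0.2, -1.0]
finger_gap: 19.8
finger_force: 40.0
```

Request:
play_rows:
  translation:
    - [0, 0, -0.002]
    - [0, 0, -0.004]
    - [0, 0, -0.006]
    - [0, 0, -0.007]
    - [0, 0, -0.007]
    - [0, 0, -0.007]
  yaw: [0, 0, 0, 0, 0, 0]

```text
clock: 10.1
eef_pos: [550.4, -377.6, 152.5]
eef_rot: [3.142, -0.0, -0.171]
wrist_force: [-0.2, 0.2, -0.3]
finger_gap: 19.4
finger_force: 40.0
```

Nearly home, with no load yet. Press on in small steps.

Request:
play_rows:
  translation:
    - [0, 0, -0.001]
    - [0, 0, -0.002]
    - [0, 0, -0.003]
    - [0, 0, -0.003]
    - [0, 0, -0.003]
    - [0, 0, -0.003]
  yaw: [0, 0, 0, 0, 0, 0]

```text
clock: 10.85
eef_pos: [550.5, -377.6, 149.6]
eef_rot: [3.141, -0.0, -0.171]
wrist_force: [-0.6, 0.4, 4.1]
finger_gap: 19.7
finger_force: 40.0
```

Request:
play_rows:
  translation:
    - [0, 0, 0]
    - [0, 0, -0.001]
    - [0, 0, -0.002]
    - [0, 0, -0.003]
    - [0, 0, -0.004]
    - [0, 0, -0.004]
    - [0, 0, -0.004]
    - [0, 0, -0.004]
  yaw: [0, 0, 0, 0, 0, 0, 0, 0]

```text
clock: 11.85
eef_pos: [550.5, -377.6, 145.9]
eef_rot: [3.141, -0.001, -0.171]
wrist_force: [-1.3, 0.2, 6.2]
finger_gap: 19.9
finger_force: 40.0
```

```bash
python3 - <<'E'
from h import *
for i in range(4):
    e=snap('side','s4');s=telemetry.read_state();print(s['clock'],s['eef_pos'],s['wrist_force'],s['finger_force'])
E
```

```text
11.9 [ 550.50706862 -377.62643236  145.86873448] [-0.94625961  0.61957157  7.27134981] 40.00199854373932
11.95 [ 550.53241845 -377.63799959  145.88870248] [0.35434209 0.24891025 7.49072791] 40.0019645690918
12.0 [ 550.55315225 -377.59754348  145.90503828] [-0.84037155  0.90744998  6.83093611] 40.00201463699341
12.05 [ 550.54045462 -377.6088482   145.88880086] [-1.13373439  2.05199975  6.95511206] 40.00195026397705
```

Request:
play_rows:
  translation:
    - [0, 0, -0.0005]
    - [0, 0, -0.001]
    - [0, 0, -0.0015]
    - [0, 0, -0.0015]
    - [0, 0, -0.0015]
    - [0, 0, -0.0015]
  yaw: [0, 0, 0, 0, 0, 0]

```text
clock: 12.8
eef_pos: [550.7, -377.7, 145.4]
eef_rot: [3.141, -0.001, -0.171]
wrist_force: [-2.3, 1.6, 14.2]
finger_gap: 19.9
finger_force: 40.0
```

```bash
python3 - <<'E'
from h import *
for i in range(3):
    e=snap('side','s5');s=telemetry.read_state();print(s['clock'],s['eef_pos'],s['wrist_force'])
u=cv2.imread('pics/s5.png');t=cv2.imread('pics/s3.png')
f=lambda i:cv2.resize(i[188:288,297:377],(400,500),interpolation=cv2.INTER_CUBIC)
cv2.imwrite('pics/z5.png',np.hstack([f(t),f(u)]))
E
```

```text
12.85 [ 550.66938891 -377.69886439  145.44285961] [-2.58045303  2.34191704 14.50398473]
12.9 [ 550.66982706 -377.67202202  145.44139406] [-2.96694328  2.18197948 13.89752029]
12.95 [ 550.68104001 -377.67748539  145.4368087 ] [-2.66082633  2.64006121 13.58052771]
```

View pics/z5.png

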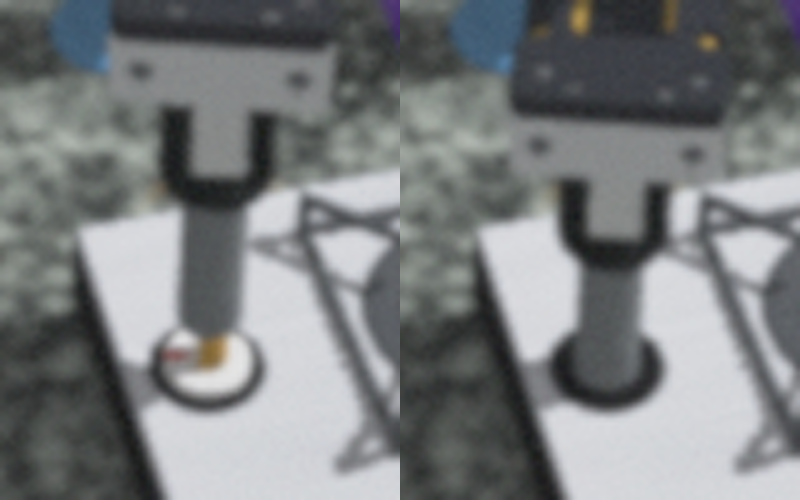

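The right half shows the stem down inside the black ring (607,375), with no brass or shoulder visible. The force rose to 14 N at the bottom stop, so the knob is home and fully pressed. I'll hand in.

```bash
python3 -c "
from cell import manip
print(manip.sign_off())"
```

```text
the job is handed in; nothing more can be done
None
```

The job is handed in at about 13 s: the knob is seated on the D-shaft and still gripped at 40 N, pressed to the shaft's bottom stop with about 14 N. The sign-off gave no verdict back.

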